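# Make up a bundle of steel rings on the over-and-under spring scale

### The job

Thread the 60 mm steel rings over the spindle of the spring scale one after another, feeling each one on and lowering it gently until it lies flat, never dropping it or forcing the pan to its stop, until the pan's pointer rests between the two limit fingers. Let go of each ring once it lies on the pan, and leave the rings you do not need, and everything else on the bench, where they are.

Things in the scene. Friction and masses are not known exactly. Their poses are not given: they have to be found in the camera images.
- ring0: one of four like steel rings for the bundle, lying flat on the bench: outside diameter 60 mm, bore 30 mm, 12 mm thick, 0.2 kg (give or take 4 %). Origin at the centre of its underside, z up along its axis.
- ring1: one of four like steel rings for the bundle, lying flat on the bench: outside diameter 60 mm, bore 30 mm, 12 mm thick, 0.2 kg (give or take 4 %). Origin at the centre of its underside, z up along its axis.
- ring2: one of four like steel rings for the bundle, lying flat on the bench: outside diameter 60 mm, bore 30 mm, 12 mm thick, 0.2 kg (give or take 4 %). Origin at the centre of its underside, z up along its axis.
- ring3: one of four like steel rings for the bundle, lying flat on the bench: outside diameter 60 mm, bore 30 mm, 12 mm thick, 0.2 kg (give or take 4 %). Origin at the centre of its underside, z up along its axis.
- pan (a joint): how far the scale pan has sunk, m: 0 = right up, bottom stop at 0.050. Its pointer is between the two limit fingers from 0.026 (upper one) to 0.038 (lower one). Spring 245 N/m, damped, settles in 0.7 s: a ring sinks it 8 mm. The tare is not set: the empty pan rests anywhere from 0.003 to 0.017, so two or three rings are needed.
- pan_top (a point): centre of the upper face of the round aluminium pan, 130 mm across, 5 mm thick; moves with the pan, height 0.130 m minus joint pan. Rings lie flat here, then on one another, around the spindle. y axis: towards the index plate.
- spindle_nominal (a point): 50 mm above pan_top, moving with the pan: where the top of the upright steel spindle would be if it stood true. The spindle is 28 mm in diameter, its flat top 50 mm above the pan, with a 1 mm chamfer. It leans on the wall of a worn socket: it is upright, but its axis is 4 mm from this point, to an unknown side that stays the same through the job; not measured.
- scale: spring scale fixed to the bench: grey cast housing 150 x 205 mm, 56 mm high, round pan above it, and a white index plate with two clamped steel limit fingers, over which the dark pointer on the pan rim moves. Origin on the bench under the pan's centre; y axis towards the index plate, which stands 75 to 125 mm out and reaches 175 mm above the bench.
- bush: bystander: dark steel bush, outside diameter 44 mm, bore 20 mm, 18 mm high, lying among the rings. Origin at the centre of its underside.
- shim: bystander: thin steel shim ring, outside diameter 56 mm, bore 40 mm, 5 mm thick, lying among the rings. Origin at the centre of its underside.
- big_ring: bystander: big steel ring, outside diameter 96 mm, bore 70 mm, 12 mm thick. Origin at the centre of its underside.
- bundle: bystander: finished bundle of rings, 80 mm across and 81 mm high. Origin at the centre of its underside.
- carton: bystander: small cardboard box, 70 x 90 x 60 mm high. Origin at the centre of its underside.
- wrench: bystander: open-end wrench 170 mm long, lying flat.
- paste: bystander: round can, 60 mm across, 80 mm high. Origin at the centre of its underside.
There are look-alikes about, which are no part of the job. Leave any brown look-alike of the ring1 alone. Leave any red look-alike of the ring3 alone.

How it is judged:
By the outcome, as a careful person would: the job done as asked, in the order asked, and still so for the second after the job is handed in, with the robot touching nothing.
It also fails if it takes over 72 s, if anything falls off the work surface, if the arm or the gripper's body presses on something with over 40 N, if the wrist force passes 120 N, or if a joint passes its speed limit or range.

### The arm

A 6-joint arm with a two-finger parallel gripper is mounted at the origin on the work surface. World frame = base frame: x ahead of the robot, y to its left, z up, the work surface at z = 0. Lengths are in m, angles in rad, forces in N, time in s.
With the tool pointing down it reaches from about 0.25 to 0.8 m from the base axis. Payload 3.9 kg.
Tool frame: the origin (TCP) lies at the very end of the fingers, on their centre line; the grasp point (between the pads) lies 19 mm behind it; z points along the fingers, y is the line along which they close (so a half turn about z gives the same grasp; the last joint's range is limited). The gripper opens to 85 mm and grips with 20 to 120 N. Pads are 22 mm wide; open, the fingers measure 114 mm over their backs; the gripper's body (76 mm by 85 mm) begins 54 mm behind the grasp point. The pads swing forward as they close: fully open they stand 13 mm farther back than shut.
Start: joints at [1.196, 0.26, -0.138, 1.173, 0, 1.571], TCP at [0.192, 0.489, 0.231] pointing down, gripper open.
Joint ranges: [-2.78, 2.78], [-0.83, 1.72], [-1.28, 1.37], [-1.9, 2.12], [-1.57, 1.48], [-3.14, 3.14]. Speed limits (rad/s): [2.57, 2.57, 3.14, 3.14, 3.14, 3.14].

### API

Orientations are given as a 3x3 rotation matrix whose columns are the frame's x, y, z axes.
In Python, from rig import manip gives the robot as it stands.
- The arm moves only by the shell command python3 -m jog 'ROWS'. ROWS is text: rows parted by semicolons, each of 7 numbers parted by spaces: the opening, from -1 (shut) to 1 (fully open), then the shift along the world's x, y, z in cm, then the turn, a rotation vector about the world's x, y, z in degrees. A call has 1 to 5 rows; each row shifts and turns the commanded pose from where the row before left it; what a row does not reach is not made up. A row lasts 1/12 s, in which the tool goes at most 41.7 mm and 7.16 degrees, less where a joint would pass 70% of its speed; a pose out of reach is approached as far as the arm can. A call is refused whole if a number of a shift passes 4.17 or a number of a turn 7.16, either way. A call with a gripper value outside its range is refused whole. The fingers move at their own pace and stop on an object; the grip force is fixed at half the most. Time passes only in rows, so rows that do not move let the fingers close. It gives the time, the measured TCP pose, the force, the opening and the grip force at its end, in the units of the state.
- manip.sense(): the state, without advancing time (a new reading comes with each control period).
- manip.capture(name): name is "scene" or "top" or "wrist"; returns a dict with "frame" (400x640x3 uint8, blue, green, red), "mtx" (3x3 intrinsics, pixels), "R" (3x3) and "t" (3): a world point X has camera coordinates R X + t; the wrist camera has in their place "tool_from_camera" (4x4, takes a point from camera to tool coordinates, whose origin is the TCP and whose axes are the flange's). Camera axes: x right, y down, z forward; pixel columns grow to the right and rows downward; lengths in m; the calibration is good to about 2 mm. A picture is of the moment at which its call begins: read the wrist's pose just before it. There is no depth.
- manip.job_done(): hands the job in; it is judged then, once.
The state is a dict: "t": time; "joint_positions": joint angles; "dq": joint speeds; "joint_torque": joint torques, N m; "ee_pos": TCP position; "ee_rot": TCP orientation; "wrist_force": force on the tool from outside, world axes, zero at the start; "wrist_torque": the same for the moment, N m; "gripper_width": opening from 0.0 (shut) to 1.0 (fully open); "finger_force": force on a finger pad.
Only numpy, scipy, OpenCV 4.12 (cv2) and the standard library are available. Lean on these libraries where they do the work, as an engineer would, in place of code of your own. Each camera call takes 0.05 s, during which the arm holds its last target. There are 200 camera calls.

## Working session

There is one attempt and no reset: what is moved stays moved. The work goes in short steps, Python scripts to look and compute and a shell command to move; the robot and the scene stay as the last step left them, time stands still between calls to the robot, and variables do not carry over. Pictures are saved under pics/ and viewed, at most 10 in all, crops included, and the job is handed in when it is done.

```bash
mkdir -p pics; ls; cat > h.py <<'E'
import numpy as np,cv2,pickle
from rig import manip
def cap(n,f):
    s=manip.sense(); c=manip.capture(n); c['s']=s
    cv2.imwrite(f'pics/{f}.png',c['frame']); pickle.dump(c,open(f'pics/{f}.pkl','wb')); return c
def ray(c,u,v):
    d=np.linalg.inv(c['mtx'])@[u,v,1]
    if 'R' in c: R=np.array(c['R']);return -R.T@c['t'],R.T@d
    T=np.array(c['tool_from_camera']);E=np.array(c['s']['ee_rot']);return E@T[:3,3]+c['s']['ee_pos'],E@T[:3,:3]@d
def at(c,u,v,z):
    o,d=ray(c,u,v);return o+d*(z-o[2])/d[2]
def proj(c,X):
    x=np.array(c['R'])@X+np.array(c['t']);p=np.array(c['mtx'])@x;return p[:2]/p[2]
def load(f): return pickle.load(open(f'pics/{f}.pkl','rb'))
E
python3 - <<'E'
from h import *
a=cap('top','top0');b=cap('scene','scene0')
for c in(a,b):print(np.round(c['R'],3).tolist(),c['t'],c['mtx'][0])
s=manip.sense();print(s)
E
```

```text
pics
[[0.014, -1.0, 0.0], [-0.986, -0.014, -0.164], [0.164, 0.002, -0.986]] [0.02799627 0.51087864 1.38666708] [427.97374536   0.         318.10686041]
[[0.324, 0.946, 0.024], [0.529, -0.16, -0.834], [-0.785, 0.283, -0.552]] [-0.18929091 -0.14665712  1.70495654] [466.75335537   0.         318.93107476]
{'t': 0.1, 'joint_positions': array([ 1.19597995e+00,  2.60631547e-01, -1.39242440e-01,  1.17270742e+00,
       -2.16887022e-05,  1.57084876e+00]), 'dq': array([-0.00061289, -0.00029764,  0.00198783,  0.00187932, -0.00079559,
       -0.00101273]), 'joint_torque': array([-1.51749855e-04, -4.06506228e+01,  2.54527974e+01,  1.00877043e-02,
       -4.23126153e-06,  8.53256580e-06]), 'ee_pos': array([0.19198419, 0.48797569, 0.23054031]), 'ee_rot': array([[-9.30555681e-01,  3.66149864e-01, -6.33336838e-04],
       [ 3.66150412e-01,  9.30554184e-01, -1.66908844e-03],
       [-2.17822632e-05, -1.78507628e-03, -9.99998407e-01]]), 'wrist_force': array([ 0.10367917, -0.52432133, -0.21281333]), 'wrist_torque': array([0.02427556, 0.01448022, 0.0031949 ]), 'finger_force': 0.0, 'gripper_width': 0.9993820151652001}
```

View pics/top0.png

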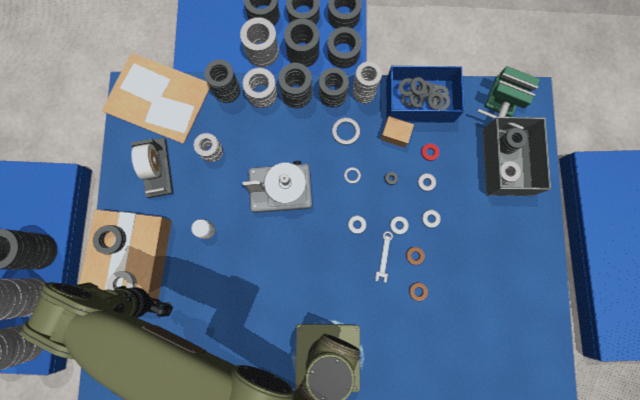

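View pics/scene0.png

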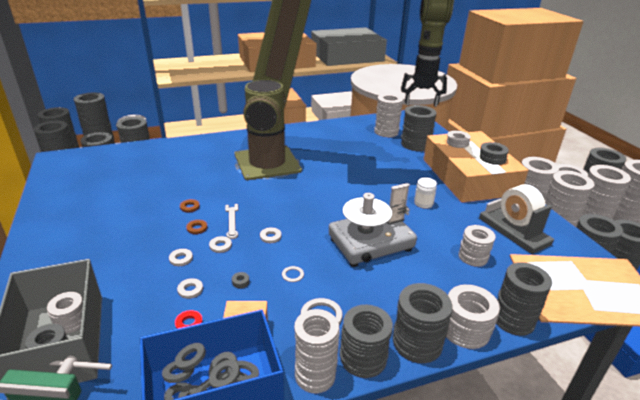

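Grey rings: top (357,225), (399,225), (431,218), (427,182). These four are solid steel with a 30 mm bore. The thin one at (352,175) is the shim, (391,178) the bush, (345,131) the big ring. The brown ones at (415,256) and (418,291) and the red one at (430,152) are look-alikes. The index plate is to the left of the pan (+y). I'll confirm in an enlarged crop.

```bash
python3 - <<'E'
from h import *
a=load('top0');b=load('scene0')
A=cv2.resize(a['frame'][140:310,335:450],None,fx=3.5,fy=3.5,interpolation=3)
B=cv2.resize(a['frame'][150:220,235:320],None,fx=4.5,fy=4.5,interpolation=3)
C=cv2.resize(b['frame'][175:275,325:420],None,fx=2.8,fy=2.8,interpolation=3)
M=np.zeros((600,800,3),np.uint8)
M[:595,:402]=A[:595,:402];M[:315,410:792]=B[:,:382];M[320:600,410:676]=C
cv2.imwrite('pics/m.png',M)
g=a['frame'].min(axis=2)
for u,v in[(357,225),(399,225),(431,218),(427,182)]:
    w=(g[v-13:v+14,u-13:u+14]>120).astype(np.uint8);cs,_=cv2.findContours(w,0,2);k=max(cs,key=cv2.contourArea)
    (x,y),r=cv2.minEnclosingCircle(k);m=cv2.moments(k)
    p=(m['m10']/m['m00']+u-13,m['m01']/m['m00']+v-13);print(p,r,at(a,*p,.010))
print(at(a,285,181,.12))
E
```

```text
(356.7638888888889, 224.01388888888889) 9.068177223205566 [ 0.4331597 -0.0966599  0.01     ]
(399.04077253218884, 224.76824034334763) 9.134324073791504 [ 0.43261411 -0.23960024  0.01      ]
(431.1511207519884, 218.21330441070137) 9.178879737854004 [ 0.45646238 -0.34882078  0.01      ]
(426.74082397003747, 181.6576779026217) 8.936178207397461 [ 0.58280395 -0.33734973  0.01      ]
[0.55519812 0.14101713 0.12      ]
```

View pics/m.png

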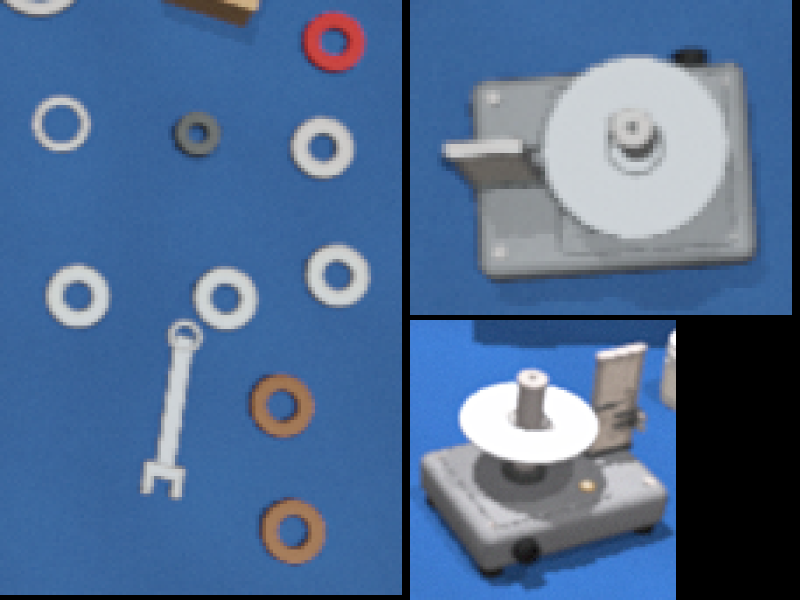

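The crop confirms it: four solid light-grey rings at the listed spots, with brown, red and thin ones separate. The spindle leans in the crop towards about (632,130) and the tare can't be read at this resolution. I'll go above the scale, with the fingers closing along x, and look with the wrist camera.

```bash
J="python3 -m jog"
python3 -m jog '1 2.7 -2.6 0.6 0 0 -5.3;1 2.7 -2.6 0.6 0 0 -5.3;1 2.7 -2.6 0.6 0 0 -5.3;1 2.7 -2.6 0.6 0 0 -5.3;1 2.7 -2.6 0.6 0 0 -5.3'
python3 -m jog '1 2.7 -2.6 0.6 0 0 -5.3;1 2.7 -2.6 0.6 0 0 -5.3;1 2.7 -2.6 0.6 0 0 -5.3;1 2.7 -2.6 0.6 0 0 -5.3;1 2.7 -2.6 0.6 0 0 -5.3'
python3 -m jog '1 2.7 -2.6 0.6 0 0 -5.3;1 2.7 -2.6 0.6 0 0 -5.3;1 2.7 -2.6 0.6 0 0 -5.3;1 0 0 0 0 0 0;1 0 0 0 0 0 0'
python3 - <<'E'
from h import *
c=cap('wrist','w0');print(c['mtx'],c['tool_from_camera'],c['s']['ee_pos'],c['s']['ee_rot'],c['s']['joint_positions'])
E
```

```text
t: 0.52
ee_pos: [0.3278, 0.3571, 0.2612]
ee_rot: [[-0.667, 0.745, -0.0], [0.745, 0.667, -0.001], [-0.0, -0.001, -1.0]]
wrist_force: [1.1, -0.1, 0.5]
gripper_width: 0.999
finger_force: 0.0
t: 0.93
ee_pos: [0.463, 0.2269, 0.2913]
ee_rot: [[-0.263, 0.965, -0.001], [0.965, 0.263, -0.0], [-0.0, -0.001, -1.0]]
wrist_force: [1.0, 0.4, 0.2]
gripper_width: 1.002
finger_force: 0.0
t: 1.35
ee_pos: [0.5443, 0.1491, 0.3086]
ee_rot: [[0.009, 1.0, -0.001], [1.0, -0.009, 0.0], [-0.0, -0.001, -1.0]]
wrist_force: [0.2, 0.4, 0.4]
gripper_width: 1.002
finger_force: 0.0
[[295.08797146   0.         322.66457866]
 [  0.         295.08797146 197.73182711]
 [  0.           0.           1.        ]] [[-2.79477429e-05 -9.58396705e-01 -2.85439582e-01  7.19535719e-02]
 [ 9.99999968e-01  4.48886132e-05 -2.48629992e-04  1.15014452e-03]
 [ 2.51099152e-04 -2.85439579e-01  9.58396673e-01 -1.42751499e-01]
 [ 0.00000000e+00  0.00000000e+00  0.00000000e+00  1.00000000e+00]] [0.54426042 0.1490586  0.30862314] [[ 9.49861692e-03  9.99954492e-01 -8.89080547e-04]
 [ 9.99954887e-01 -9.49861656e-03  4.62651073e-06]
 [-3.81873502e-06 -8.89084384e-04 -9.99999605e-01]] [2.67182953e-01 3.12080763e-01 1.35628759e-01 1.39520064e+00
 2.39193308e-04 1.84747794e+00]
```

View pics/w0.png

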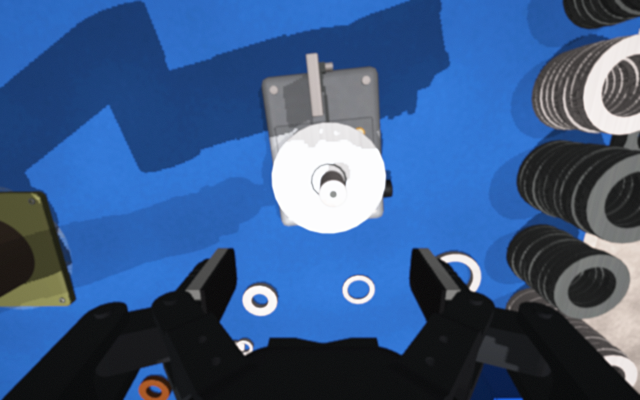

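The wrist view shows the pan centred near (329,178) with the spindle top near (333,188). Ring A is at (260,300), the shim at (359,289). Next I'll cross-check the positions of ring A and the pan.

```bash
python3 - <<'E'
from h import *
c=load('w0');g=c['frame'].min(axis=2)
def blob(u,v,h,t):
    w=(g[v-h:v+h,u-h:u+h]>t).astype(np.uint8);cs,_=cv2.findContours(w,0,1);k=max(cs,key=cv2.contourArea)
    e=cv2.fitEllipse(cv2.convexHull(k));return (e[0][0]+u-h,e[0][1]+v-h),e[1]
p,ax=blob(260,300,24,140);print('A',p,ax,at(c,*p,.011))
p,ax=blob(329,185,70,215);print('pan',p,ax,[at(c,*p,z) for z in(.11,.12)])
a=load('top0')
print([at(c,333,187,z) for z in(.16,.17)],at(a,284.5,178.5,.165))
o,d=ray(c,*p); # pan diameter -> height
f=295.088;R=.065
for z in(.105,.11,.115,.12,.125):
    X=at(c,*p,z);T=np.array(c['tool_from_camera']);E=np.array(c['s']['ee_rot'])
    r=[]
    for s in(-1,1):
        q=T[:3,:3].T@(E.T@(X+[s*R,0,0]-c['s']['ee_pos'])-T[:3,3]);r.append(q[0]/q[2]*f)
    print(z,r[1]-r[0])
E
```

```text
A (259.4057865142822, 300.2837829589844) (30.254249572753906, 35.19094467163086) [ 0.4327966  -0.09504124  0.011     ]
pan (327.8093795776367, 178.3272933959961) (110.19598388671875, 114.74888610839844) [array([0.55118192, 0.14324534, 0.11      ]), array([0.55103659, 0.14552296, 0.12      ])]
[array([0.55570405, 0.14553871, 0.16      ]), array([0.55537859, 0.14812846, 0.17      ])] [0.55359196 0.13907898 0.165     ]
0.105 108.22721052807496
0.11 109.81238611001491
0.115 111.44468725419306
0.12 113.12624715886517
0.125 114.85932974401354
```

```bash
python3 -m jog '1 -1.11 -2.45 -2.58 0 0 0.1;1 -1.11 -2.45 -2.58 0 0 0.1;1 -1.11 -2.45 -2.58 0 0 0.1;1 -1.11 -2.45 -2.58 0 0 0.1;1 -1.11 -2.45 -2.58 0 0 0.1' >/dev/null
python3 -m jog '1 -1.11 -2.45 -2.58 0 0 0;1 -1.11 -2.45 -2.58 0 0 0;1 -1.11 -2.45 -2.58 0 0 0;1 -1.11 -2.45 -2.58 0 0 0;1 -1.11 -2.45 -2.58 0 0 0'
python3 -m jog '1 0 0 -2 0 0 0;1 0 0 -1.5 0 0 0;1 0 0 0 0 0 0;1 0 0 0 0 0 0'
python3 - <<'E'
from h import *
c=cap('wrist','w1');cv2.imwrite('pics/w1c.png',cv2.resize(c['frame'][150:400,160:490],None,fx=2.4,fy=2.4))
E
```

```text
t: 2.23
ee_pos: [0.4306, -0.0938, 0.0504]
ee_rot: [[-0.006, 1.0, 0.0], [1.0, 0.006, 0.0], [0.0, 0.0, -1.0]]
wrist_force: [0.9, -1.1, 0.8]
gripper_width: 0.998
finger_force: 0.0
t: 2.57
ee_pos: [0.4307, -0.0932, 0.0159]
ee_rot: [[-0.004, 1.0, -0.003], [1.0, 0.004, 0.001], [0.001, -0.003, -1.0]]
wrist_force: [0.4, -0.1, 0.9]
gripper_width: 0.996
finger_force: 0.0
```

View pics/w1c.png

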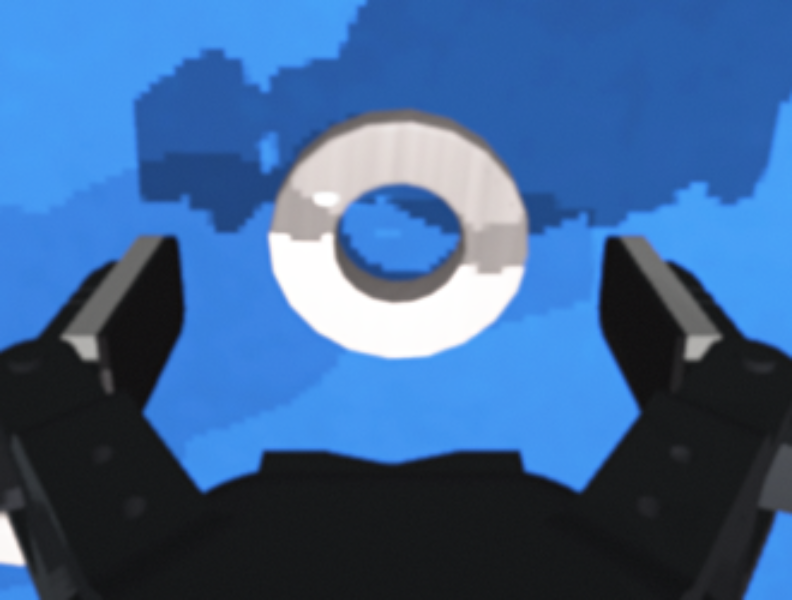

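Ring A is centred between the pads. Its upper face is at crop (398,240), which is image (325.8,250).

```bash
python3 - <<'E'
from h import *
c=load('w1');print(at(c,325.8,250,.012),[at(c,*p,.012)[:2] for p in((160+269/2.4,250),(160+527/2.4,250),(325.8,150+122/2.4),(325.8,150+358/2.4))])
E
```

```text
[ 0.43352617 -0.09474804  0.012     ] [array([ 0.4041    , -0.09491441]), array([ 0.46295535, -0.09458165]), array([ 0.43332173, -0.06658002]), array([ 0.43375314, -0.12601932])]
```

```bash
python3 -m jog '1 0.25 -0.2 -0.8 0 0 0;1 0 0 -0.9 0 0 0;1 0 0 0 0 0 0;1 0 0 0 0 0 0'
python3 -m jog '-1 0 0 0 0 0 0;-1 0 0 0 0 0 0;-1 0 0 0 0 0 0;-1 0 0 0 0 0 0;-1 0 0 0 0 0 0'
```

```text
t: 2.95
ee_pos: [0.4351, -0.0962, -0.0004]
ee_rot: [[-0.003, 1.0, 0.0], [1.0, 0.003, -0.0], [-0.0, 0.0, -1.0]]
wrist_force: [0.5, -0.0, 0.0]
gripper_width: 0.999
finger_force: 0.0
t: 3.37
ee_pos: [0.4346, -0.0965, 0.0005]
ee_rot: [[-0.002, 1.0, 0.0], [1.0, 0.002, -0.0], [-0.0, 0.0, -1.0]]
wrist_force: [-3.4, 1.1, 11.2]
gripper_width: 0.66
finger_force: 61.3
```

```bash
python3 -m jog '-1 0 0 0.5 0 0 0;-1 0 0 2 0 0 0;-1 0 0 3 0 0 0;-1 1.5 2.1 1.7 0 0 0;-1 1.5 2.1 1.7 0 0 0'
python3 -m jog '-1 1.5 2.1 1.7 0 0 0;-1 1.5 2.1 1.7 0 0 0;-1 1.5 2.1 1.7 0 0 0;-1 1.5 2.1 1.7 0 0 0;-1 1.5 2.1 1.7 0 0 0'
python3 -m jog '-1 1.5 2.1 1.7 0 0 0;-1 0 0 0 0 0 0;-1 0 0 0 0 0 0;-1 0 0 0 0 0 0'
python3 - <<'E'
from h import *
c=cap('wrist','w2');A=cv2.resize(c['frame'][90:190,250:400],None,fx=5,fy=5,interpolation=3);B=cv2.resize(c['frame'][200:400,200:450],None,fx=2.4,fy=2.4)
A=cv2.resize(c['frame'][60:340,200:440],None,fx=2.14,fy=2.14,interpolation=3)
cv2.imwrite('pics/w2c.png',A)
E
```

```text
t: 3.78
ee_pos: [0.4645, -0.0547, 0.0898]
ee_rot: [[0.001, 1.0, 0.001], [1.0, -0.001, -0.0], [-0.0, 0.001, -1.0]]
wrist_force: [1.1, -0.9, -1.2]
gripper_width: 0.664
finger_force: 64.8
t: 4.2
ee_pos: [0.5398, 0.0516, 0.1742]
ee_rot: [[-0.002, 1.0, -0.0], [1.0, 0.002, -0.0], [-0.0, -0.0, -1.0]]
wrist_force: [0.4, 0.7, -2.1]
gripper_width: 0.66
finger_force: 64.8
t: 4.53
ee_pos: [0.5537, 0.0713, 0.1897]
ee_rot: [[-0.003, 1.0, -0.002], [1.0, 0.003, -0.001], [-0.001, -0.002, -1.0]]
wrist_force: [-0.3, 0.6, -2.5]
gripper_width: 0.661
finger_force: 64.8
```

View pics/w2c.png

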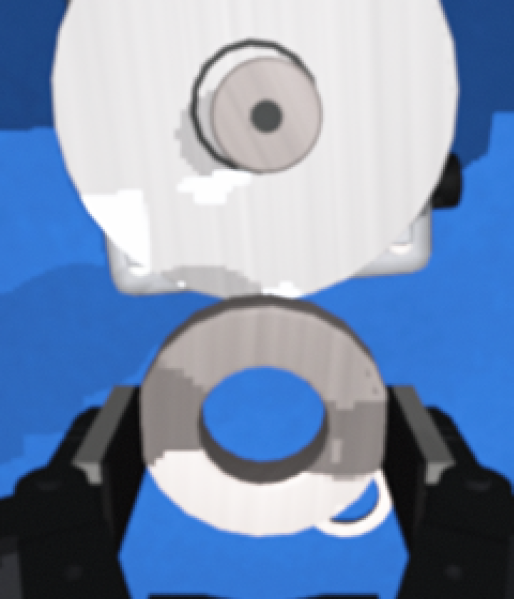

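The picture shows the spindle top centred at crop (266.3,115) and the held ring's upper face at (264,417), level in the fingers. In image pixels that is spindle (324.4,113.7) and ring (323.4,255).

```bash
python3 - <<'E'
from h import *
c=load('w2');P=lambda x,y:(200+x/2.14,60+y/2.14);e=c['s']['ee_pos'];print(e)
for z in(.164,.168,.172):print('sp',at(c,*P(266.3,115),z)[:2], [at(c,*P(210,115),z)[0],at(c,*P(322,115),z)[0]],[at(c,*P(266,57),z)[1],at(c,*P(266,173),z)[1]])
for dz in(.003,.007,.0115):
  z=e[2]+dz
  print(dz,'outer',[at(c,*P(x,420),z)[0]for x in(141,387)],[at(c,*P(264,y),z)[1]for y in(306,536)],'bore',[at(c,*P(x,415),z)[0]for x in(201,327)],[at(c,*P(264,y),z)[1]for y in(366,462)])
E
```

```text
[0.55371222 0.0713303  0.18970772]
sp [0.55555985 0.14121174] [np.float64(0.5411152625614726), np.float64(0.569845481937267)] [np.float64(0.15516983401217374), np.float64(0.1265295664045195)]
sp [0.5555448  0.14126278] [np.float64(0.5414432906038518), np.float64(0.569491136188867)] [np.float64(0.15488935455731498), np.float64(0.12692932428863588)]
sp [0.55552975 0.14131382] [np.float64(0.5417713186462308), np.float64(0.569136790440467)] [np.float64(0.15460887510245622), np.float64(0.12732908217275224)]
0.003 outer [np.float64(0.5249951453639242), np.float64(0.585364591411621)] [np.float64(0.09893385060083404), np.float64(0.03604982255899829)] bore [np.float64(0.5397636955137617), np.float64(0.5706071459608116)] [np.float64(0.08389346244780152), np.float64(0.05790203300405497)]
0.007 outer [np.float64(0.5258521240772188), np.float64(0.5844930948691691)] [np.float64(0.10020586373542276), np.float64(0.039122307514483104)] bore [np.float64(0.5401978266581541), np.float64(0.5701581790416994)] [np.float64(0.08559610631467823), np.float64(0.06034885369540517)]
0.0115 outer [np.float64(0.5268162251296753), np.float64(0.5835126612589108)] [np.float64(0.10163687851183506), np.float64(0.04257885308940351)] bore [np.float64(0.5406862241955954), np.float64(0.569653091257698)] [np.float64(0.08751158066491453), np.float64(0.06310152697317413)]
```

```bash
python3 -m jog '-1 0.03 3 0 0.1 0 0;-1 0 3 -0.4 0 0 0;-1 0 0.95 -0.6 0 0 0;-1 0 0 0 0 0 0;-1 0 0 0 0 0 0'
python3 -m jog '-1 0 0 -0.3 0 0 0;-1 0 0 -0.2 0 0 0;-1 0 0 0 0 0 0'
python3 - <<'E'
from h import *
c=cap('wrist','w3');A=cv2.resize(c['frame'][160:340,220:430],None,fx=3.3,fy=3.3,interpolation=3)
cv2.imwrite('pics/w3c.png',A);print(c['s']['wrist_force'],c['s']['ee_pos'])
E
```

```text
t: 5.0
ee_pos: [0.5535, 0.1401, 0.1791]
ee_rot: [[-0.002, 1.0, -0.003], [1.0, 0.002, 0.0], [0.0, -0.003, -1.0]]
wrist_force: [0.6, 0.3, -2.0]
gripper_width: 0.661
finger_force: 64.8
t: 5.25
ee_pos: [0.5546, 0.1398, 0.1748]
ee_rot: [[-0.001, 1.0, -0.001], [1.0, 0.001, 0.001], [0.001, -0.001, -1.0]]
wrist_force: [0.4, 0.5, -1.5]
gripper_width: 0.658
finger_force: 64.8
[ 0.35405184  0.53523316 -1.4649479 ] [0.55459695 0.13984832 0.17479197]
```

View pics/w3c.png

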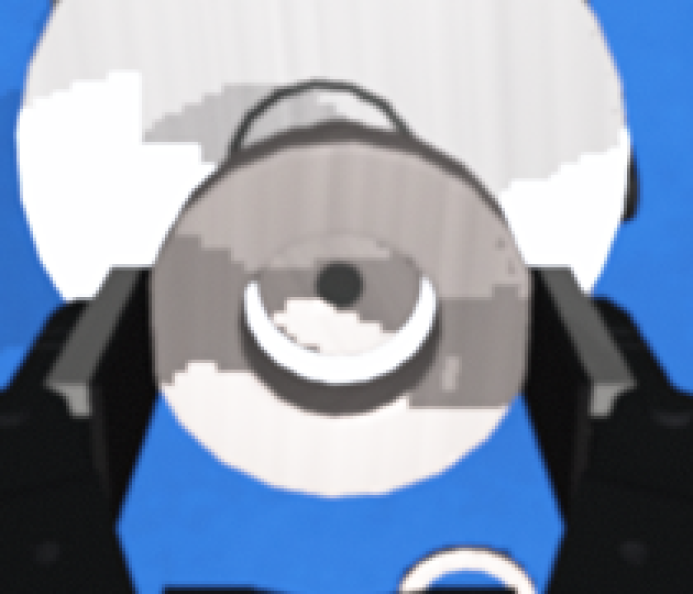

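```bash
python3 - <<'E'
from h import *
c=load('w3');P=lambda x,y:(220+x/3.3,160+y/3.3);e=c['s']['ee_pos']
for z in(.164,.168):print('sp',at(c,*P(338.5,284),z)[:2])
for dz in(.003,.007,.0115):
  z=e[2]+dz
  print(dz,'outer',[at(c,*P(x,310),z)[0]for x in(152,530)],[at(c,*P(341,y),z)[1]for y in(140,496)],'bore',[at(c,*P(x,318),z)[0]for x in(243,438)],[at(c,*P(341,y),z)[1]for y in(235,415)],'under',at(c,*P(341,382),z-.012)[1])
E
```

```text
sp [0.55563895 0.1372951 ]
sp [0.55564395 0.13923009]
0.003 outer [np.float64(0.5260445386989018), np.float64(0.5860508410533866)] [np.float64(0.167724185552804), np.float64(0.10471792640245696)] bore [np.float64(0.5404579178324403), np.float64(0.5714937090965757)] [np.float64(0.1522932867274433), np.float64(0.12037034605859712)] under 0.11920385288653423
0.007 outer [np.float64(0.5268965493613531), np.float64(0.5851864292623038)] [np.float64(0.1689796258458955), np.float64(0.10777560002230768)] bore [np.float64(0.5408976476742879), np.float64(0.5710456900370785)] [np.float64(0.15399011301138618), np.float64(0.12298029729770145)] under 0.12163826822432003
0.0115 outer [np.float64(0.527855061356611), np.float64(0.5842139659973358)] [np.float64(0.1703919961756234), np.float64(0.11121548284463974)] bore [np.float64(0.5413923437463665), np.float64(0.5705416685951441)] [np.float64(0.1558990425808219), np.float64(0.12591649244169384)] under 0.12437698547932904
```

The spindle's centre mark (338,284) sits inside the bore, whose centre is near (340,322). After parallax correction it is concentric to about 1 mm. I'll lower and feel.

```bash
python3 -m jog '-1 -0.03 0 -0.2 0 0 0;-1 0 0 -0.2 0 0 0;-1 0 0 0 0 0 0'
python3 -m jog '-1 0 0 -0.2 0 0 0;-1 0 0 0 0 0 0'
python3 -m jog '-1 0 0 -0.2 0 0 0;-1 0 0 0 0 0 0'
python3 -m jog '-1 0 0 -0.2 0 0 0;-1 0 0 0 0 0 0'
```

```text
t: 5.55
ee_pos: [0.5545, 0.1408, 0.1709]
ee_rot: [[-0.002, 1.0, -0.001], [1.0, 0.002, 0.002], [0.002, -0.001, -1.0]]
wrist_force: [-0.3, -0.1, -0.9]
gripper_width: 0.659
finger_force: 64.8
t: 5.72
ee_pos: [0.5545, 0.141, 0.169]
ee_rot: [[-0.002, 1.0, -0.0], [1.0, 0.002, 0.002], [0.002, -0.0, -1.0]]
wrist_force: [-0.6, -1.0, -1.7]
gripper_width: 0.662
finger_force: 64.8
t: 5.88
ee_pos: [0.5545, 0.1411, 0.167]
ee_rot: [[-0.002, 1.0, -0.0], [1.0, 0.002, 0.002], [0.002, -0.0, -1.0]]
wrist_force: [0.3, 0.4, -1.9]
gripper_width: 0.658
finger_force: 64.8
t: 6.05
ee_pos: [0.5545, 0.141, 0.165]
ee_rot: [[-0.002, 1.0, -0.0], [1.0, 0.002, 0.002], [0.002, -0.0, -1.0]]
wrist_force: [-0.3, 0.2, -2.4]
gripper_width: 0.657
finger_force: 64.8
```

```bash
python3 -m jog '-1 0 0 -0.3 0 0 0;-1 0 0 0 0 0 0'
python3 -m jog '-1 0 0 -0.3 0 0 0;-1 0 0 0 0 0 0;-1 0 0 0 0 0 0'
python3 -m jog '-1 0 0 0 0 0 0' | grep wrist
python3 -m jog '-1 0 0 0 0 0 0' | grep wrist
python3 - <<'E'
from h import *
c=cap('wrist','w4');b=cap('scene','s4')
A=cv2.resize(c['frame'][160:340,220:430],None,fx=2.7,fy=2.7,interpolation=3);B=cv2.resize(b['frame'][160:290,315:425],(220*6//6,260));
M=np.zeros((486,800,3),np.uint8);M[:,:567]=A[:,:567];M[:260,575:795]=B;cv2.imwrite('pics/w4c.png',M)
E
```

```text
t: 6.22
ee_pos: [0.5544, 0.141, 0.1618]
ee_rot: [[-0.002, 1.0, -0.001], [1.0, 0.002, 0.002], [0.002, -0.001, -1.0]]
wrist_force: [-0.5, 0.8, -3.0]
gripper_width: 0.659
finger_force: 64.8
t: 6.47
ee_pos: [0.5545, 0.141, 0.1591]
ee_rot: [[-0.002, 1.0, -0.0], [1.0, 0.002, 0.002], [0.002, -0.0, -1.0]]
wrist_force: [-0.0, -0.7, -1.5]
gripper_width: 0.66
finger_force: 64.8
wrist_force: [-0.2, 0.6, -1.9]
wrist_force: [-1.1, -0.2, -2.6]
```

View pics/w4c.png

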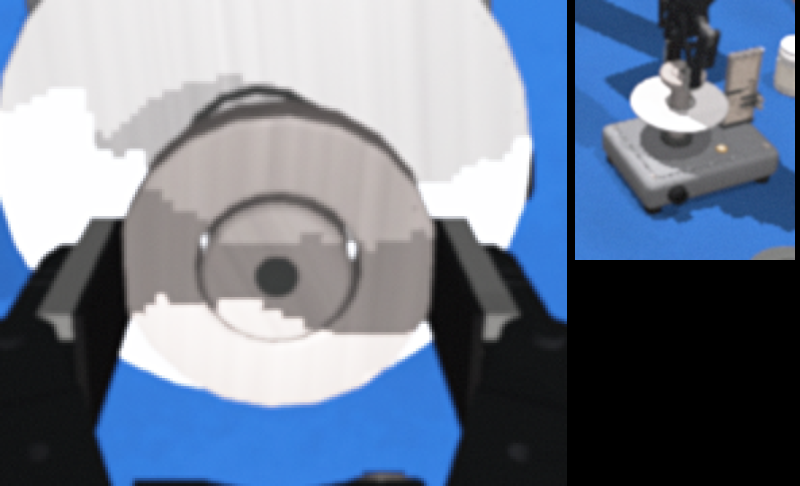

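The ring is threaded: the spindle's flat top fills the bore with an even thin gap (bore 198–358, mark at (276,275)). I'll lower it onto the pan.

```bash
python3 -m jog '-1 0 0 -0.6 0 0 0;-1 0 0 -0.6 0 0 0;-1 0 0 -0.6 0 0 0;-1 0 0 -0.6 0 0 0;-1 0 0 0 0 0 0'
python3 -m jog '-1 0 0 -0.4 0 0 0;-1 0 0 -0.4 0 0 0;-1 0 0 -0.2 0 0 0;-1 0 0 0 0 0 0;-1 0 0 0 0 0 0'
python3 -m jog '-1 0 0 -0.2 0 0 0;-1 0 0 -0.1 0 0 0;-1 0 0 0 0 0 0;-1 0 0 0 0 0 0;-1 0 0 0 0 0 0'
```

```text
t: 7.15
ee_pos: [0.5534, 0.1407, 0.1334]
ee_rot: [[-0.002, 1.0, -0.003], [1.0, 0.002, 0.001], [0.001, -0.003, -1.0]]
wrist_force: [-0.0, -0.0, -2.4]
gripper_width: 0.659
finger_force: 64.7
t: 7.57
ee_pos: [0.5546, 0.141, 0.1252]
ee_rot: [[-0.002, 1.0, -0.0], [1.0, 0.002, 0.002], [0.002, -0.0, -1.0]]
wrist_force: [-0.1, -0.4, -2.2]
gripper_width: 0.661
finger_force: 64.8
t: 7.98
ee_pos: [0.5547, 0.1411, 0.1224]
ee_rot: [[-0.002, 1.0, 0.0], [1.0, 0.002, 0.002], [0.002, 0.0, -1.0]]
wrist_force: [-0.5, 0.1, -2.3]
gripper_width: 0.657
finger_force: 64.8
```

```bash
for i in 1 2 3; do python3 -m jog '-1 0 0 0 0 0 0'|grep wrist; done
python3 -m jog '-1 0 0 -0.2 0 0 0;-1 0 0 -0.2 0 0 0;-1 0 0 0 0 0 0;-1 0 0 0 0 0 0;-1 0 0 0 0 0 0'
for i in 1 2 ; do python3 -m jog '-1 0 0 0 0 0 0'|grep wrist; done
```

```text
wrist_force: [0.2, -0.0, -3.2]
wrist_force: [0.8, -0.3, -3.1]
wrist_force: [1.0, 0.1, -1.7]
t: 8.65
ee_pos: [0.5547, 0.1411, 0.1183]
ee_rot: [[-0.002, 1.0, 0.0], [1.0, 0.002, 0.002], [0.002, 0.0, -1.0]]
wrist_force: [-0.2, -0.1, -1.5]
gripper_width: 0.656
finger_force: 64.9
wrist_force: [0.8, -0.1, -0.8]
wrist_force: [0.2, -0.1, -0.4]
```

```bash
python3 -m jog '-1 0 0 -0.2 0 0 0;-1 0 0 -0.1 0 0 0;-1 0 0 0 0 0 0;-1 0 0 0 0 0 0;-1 0 0 0 0 0 0'
for i in 1 2 3 4; do python3 -m jog '-1 0 0 0 0 0 0'|grep wrist; done
```

```text
t: 9.23
ee_pos: [0.5548, 0.1411, 0.1154]
ee_rot: [[-0.002, 1.0, 0.0], [1.0, 0.002, 0.002], [0.002, 0.0, -1.0]]
wrist_force: [0.8, -0.2, -0.4]
gripper_width: 0.659
finger_force: 65.0
wrist_force: [0.2, -0.6, -0.1]
wrist_force: [0.1, -0.7, 0.8]
wrist_force: [0.7, -0.9, -0.5]
wrist_force: [0.0, -0.3, -0.8]
```

```bash
python3 -m jog '0.6 0 0 -0.05 0 0 0;0.6 0 0 0 0 0 0;0.6 0 0 0 0 0 0;0.6 0 0 0 0 0 0'
python3 -m jog '1 0 0 0.5 0 0 0;1 0 0 1.5 0 0 0;1 0 0 3 0 0 0;1 0 0 3 0 0 0;1 0 0 3 0 0 0'
python3 - <<'E'
from h import *
c=cap('wrist','w5');b=cap('scene','s5');print(c['s']['ee_pos'])
A=cv2.resize(c['frame'][80:320,200:440],None,fx=2,fy=2,interpolation=3);B=cv2.resize(b['frame'][180:260,340:420],None,fx=4,fy=4,interpolation=3)
M=np.zeros((480,800,3),np.uint8);M[:,:480]=A;M[:320,480:]=B;cv2.imwrite('pics/w5c.png',M)
E
```

```text
t: 9.9
ee_pos: [0.5546, 0.141, 0.1148]
ee_rot: [[-0.002, 1.0, -0.0], [1.0, 0.002, 0.002], [0.002, -0.0, -1.0]]
wrist_force: [-1.0, -0.7, -0.2]
gripper_width: 0.802
finger_force: 0.0
t: 10.32
ee_pos: [0.5542, 0.1409, 0.2262]
ee_rot: [[-0.002, 1.0, -0.001], [1.0, 0.002, 0.002], [0.002, -0.001, -1.0]]
wrist_force: [0.3, 0.5, 0.1]
gripper_width: 1.002
finger_force: 0.0
[0.55421206 0.14093056 0.22615473]
```

View pics/w5c.png

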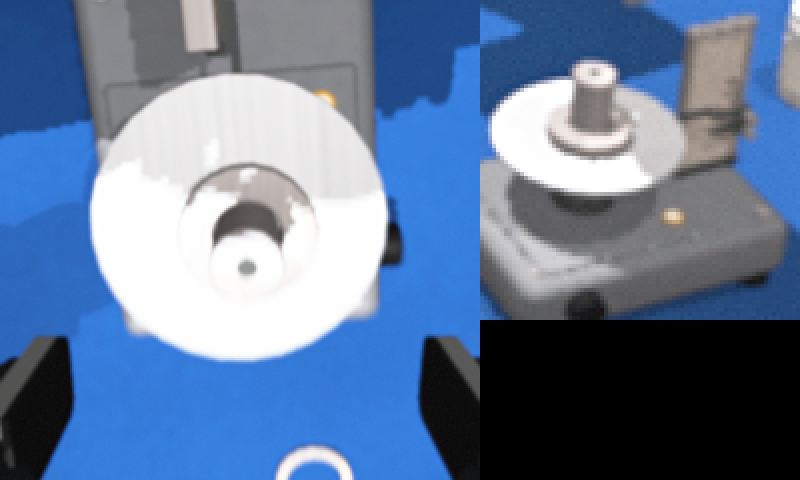

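Ring A lies flat around the spindle on the pan. A second ring is always needed (0.017+0.008 < 0.026), so I'll go to ring C at (0.456,-0.349) and measure it against the first grasp.

```bash
python3 -m jog '1 -0.75 -3.75 -1.35 0 0 0;1 -0.75 -3.75 -1.35 0 0 0;1 -0.75 -3.75 -1.35 0 0 0;1 -0.75 -3.75 -1.35 0 0 0;1 -0.75 -3.75 -1.35 0 0 0' >/dev/null
python3 -m jog '1 -0.75 -3.75 -1.35 0 0 0;1 -0.75 -3.75 -1.35 0 0 0;1 -0.75 -3.75 -1.35 0 0 0;1 -0.75 -3.75 -1.35 0 0 0;1 -0.75 -3.75 -1.35 0 0 0' >/dev/null
python3 -m jog '1 -0.75 -3.75 -1.35 0 0 0;1 -0.75 -3.75 -1.35 0 0 0;1 -0.75 -3.75 -1.35 0 0 0;1 0 0 0 0 0 0;1 0 0 0 0 0 0'
python3 - <<'E'
from h import *
cap('wrist','w6')
for f in('w1','w6'):
    c=load(f);m=cv2.inRange(cv2.cvtColor(c['frame'],cv2.COLOR_BGR2HSV),(0,0,95),(179,70,255));m[300:]=0
    cs,_=cv2.findContours(m,0,1)
    for k in cs:
        if cv2.contourArea(k)>1500:
            (p,ax,_)=cv2.fitEllipse(cv2.convexHull(k));print(f,c['s']['ee_pos'],p,ax,at(c,*p,.012)-c['s']['ee_pos'])
E
```

```text
t: 11.67
ee_pos: [0.4558, -0.3477, 0.048]
ee_rot: [[0.002, 1.0, -0.002], [1.0, -0.002, 0.003], [0.003, -0.002, -1.0]]
wrist_force: [-0.1, 0.7, 0.5]
gripper_width: 1.001
finger_force: 0.0
w1 [ 0.43071243 -0.09315761  0.01593033] (325.76678466796875, 247.44931030273438) (103.19152069091797, 107.83306121826172) [ 2.78447483e-03 -5.70736954e-05 -3.93033201e-03]
w1 [ 0.43071243 -0.09315761  0.01593033] (633.0047607421875, 219.3306121826172) (86.43197631835938, 112.42189025878906) [ 0.16505998  0.01717638 -0.00393033]
w6 [ 0.45578608 -0.34774139  0.04798798] (322.77740478515625, 221.92616271972656) (86.7696533203125, 91.42523956298828) [ 0.00111778  0.00246847 -0.03598798]
w6 [ 0.45578608 -0.34774139  0.04798798] (520.1689453125, 205.93154907226562) (83.2599868774414, 101.61768341064453) [ 0.12679969  0.01322625 -0.03598798]
w6 [ 0.45578608 -0.34774139  0.04798798] (278.82452392578125, 36.002769470214844) (108.4583740234375, 121.47327423095703) [-0.02265     0.11063866 -0.03598798]
```

```bash
python3 -m jog '1 0 0.25 -2 0 0 0;1 0 0 -1.2 0 0 0;1 0 0 0 0 0 0;1 0 0 0 0 0 0'
python3 - <<'E'
from h import *
cap('wrist','w7')
for f in('w1','w7'):
    c=load(f);m=cv2.inRange(cv2.cvtColor(c['frame'],cv2.COLOR_BGR2HSV),(0,0,95),(179,70,255));m[320:]=0
    cs,_=cv2.findContours(m,0,1)
    for k in cs:
        if cv2.contourArea(k)>1500:
            (p,ax,_)=cv2.fitEllipse(cv2.convexHull(k));print(f,p,ax,c['s']['ee_pos'],at(c,*p,.012)-c['s']['ee_pos'])
E
```

```text
t: 12.05
ee_pos: [0.4571, -0.3421, 0.0174]
ee_rot: [[-0.004, 1.0, -0.001], [1.0, 0.004, 0.003], [0.003, -0.001, -1.0]]
wrist_force: [-0.6, -0.3, 0.3]
gripper_width: 1.004
finger_force: 0.0
w1 (325.76678466796875, 247.44931030273438) (103.19152069091797, 107.83306121826172) [ 0.43071243 -0.09315761  0.01593033] [ 2.78447483e-03 -5.70736954e-05 -3.93033201e-03]
w1 (633.0047607421875, 219.3306121826172) (86.43197631835938, 112.42189025878906) [ 0.43071243 -0.09315761  0.01593033] [ 0.16505998  0.01717638 -0.00393033]
w7 (320.353515625, 252.26568603515625) (97.6119613647461, 106.4607925415039) [ 0.45714253 -0.34211674  0.01735614] [-0.00017047 -0.00368816 -0.00535614]
w7 (551.6994018554688, 235.2388153076172) (94.06927490234375, 118.68257904052734) [ 0.45714253 -0.34211674  0.01735614] [ 0.12560621  0.0071464  -0.00535614]
w7 (268.17779541015625, 33.644493103027344) (130.42442321777344, 146.6858673095703) [ 0.45714253 -0.34211674  0.01735614] [-0.02389258  0.10473996 -0.00535614]
```

```bash
python3 - <<'E'
from h import *
for f,u in(('w1',326),('w7',321),('w6',323)):
    c=load(f);h=cv2.cvtColor(c['frame'],cv2.COLOR_BGR2HSV)[:,:,1].astype(int)
    col=h[180:330,u-1:u+2].mean(1);print(f,[(180+i,int(col[i-1]),int(col[i]))for i in range(1,150) if (col[i-1]<110)!=(col[i]<110)])
    v=[180+i for i in range(1,150) if col[i-1]<110<=col[i] and 180+i>240]
    for q in v:print(q,at(c,u,q-.5,.012)[1]+.03-c['s']['ee_pos'][1], at(c,u,q-.5,.012)[1]+.03)
E
```

```text
w1 [(196, 125, 40), (227, 54, 140), (267, 139, 56), (299, 8, 110)]
299 -0.002413944028386239 -0.095571555574441
w7 [(200, 130, 46), (231, 58, 150), (270, 149, 68), (302, 64, 150)]
302 -0.005418756078493681 -0.3475354978448447
w6 [(203, 37, 122), (239, 170, 104), (266, 53, 143)]
266 0.0009083056909384157 -0.34683308096463794
```

```bash
python3 -m jog '1 0 -0.55 -0.8 0 0 0;1 0 0 -0.85 0 0 0;1 0 0 0 0 0 0;1 0 0 0 0 0 0'
python3 -m jog '1 0 0 0 0 0 0;1 0 0 0 0 0 0'
```

```text
t: 12.43
ee_pos: [0.4567, -0.3491, 0.0002]
ee_rot: [[-0.002, 1.0, -0.001], [1.0, 0.002, 0.003], [0.003, -0.001, -1.0]]
wrist_force: [0.1, 0.1, 0.5]
gripper_width: 0.999
finger_force: 0.0
t: 12.6
ee_pos: [0.4572, -0.3496, 0.0009]
ee_rot: [[-0.002, 1.0, 0.0], [1.0, 0.002, 0.002], [0.002, 0.0, -1.0]]
wrist_force: [0.0, -0.9, -0.4]
gripper_width: 1.002
finger_force: 0.0
```

```bash
python3 -m jog '1 0 0.13 0 0 0 0;1 0 0 0 0 0 0;-1 0 0 0 0 0 0;-1 0 0 0 0 0 0;-1 0 0 0 0 0 0'
python3 -m jog '-1 0 0 0 0 0 0;-1 0 0 0 0 0 0;-1 0 0 0 0 0 0'
```

```text
t: 13.02
ee_pos: [0.457, -0.3482, 0.0017]
ee_rot: [[-0.002, 1.0, -0.0], [1.0, 0.002, 0.001], [0.001, -0.0, -1.0]]
wrist_force: [-0.6, 1.0, 2.7]
gripper_width: 0.659
finger_force: 63.0
t: 13.27
ee_pos: [0.457, -0.3482, 0.0017]
ee_rot: [[-0.002, 1.0, -0.0], [1.0, 0.002, 0.001], [0.001, 0.0, -1.0]]
wrist_force: [-1.6, 1.6, 7.3]
gripper_width: 0.655
finger_force: 63.1
```

```bash
python3 -m jog '-1 0 0 0.5 0 0 0;-1 0 0 2 0 0 0;-1 0 0 3 0 0 0;-1 0.81 3.5 1.11 0 0 0;-1 0.81 3.5 1.11 0 0 0' >/dev/null
python3 -m jog '-1 0.81 3.5 1.11 0 0 0;-1 0.81 3.5 1.11 0 0 0;-1 0.81 3.5 1.11 0 0 0;-1 0.81 3.5 1.11 0 0 0;-1 0.81 3.5 1.11 0 0 0' >/dev/null
python3 -m jog '-1 0.81 3.5 1.11 0 0 0;-1 0.81 3.5 1.11 0 0 0;-1 0.81 3.5 1.11 0 0 0;-1 0.81 3.5 1.11 0 0 0;-1 0.81 3.5 1.11 0 0 0'
python3 -m jog '-1 0 0 0 0 0 0;-1 0 0 0 0 0 0;-1 0 0 0 0 0 0;-1 0 0 0 0 0 0'
python3 - <<'E'
from h import *
cap('wrist','w8')
a,b=load('w2'),load('w8')
# hub of ring: match held-ring template between w2 and w8
g=lambda c:cv2.cvtColor(c['frame'],cv2.COLOR_BGR2HSV)[:,:,1].astype(int)
for f,c in(('w2',a),('w8',b)):
    h=g(c)
    col=h[195:330,322:325].mean(1);print(f,c['s']['ee_pos'],'ring col',[(195+i,int(col[i-1]),int(col[i]))for i in range(1,135) if (col[i-1]<110)!=(col[i]<110)])
    gr=c['frame'][60:180,270:380].min(axis=2)
    ds=[]
    k,_=cv2.findContours((gr<90).astype(np.uint8),0,1)
    for q in k:
        if 40<cv2.contourArea(q)<400: m=cv2.moments(q);ds.append((270+m['m10']/m['m00'],60+m['m01']/m['m00'],m['m00']))
    print('hole',ds)
E
```

```text
t: 14.52
ee_pos: [0.5541, 0.0736, 0.1894]
ee_rot: [[-0.002, 1.0, -0.001], [1.0, 0.002, 0.002], [0.002, -0.001, -1.0]]
wrist_force: [0.9, -0.6, -1.9]
gripper_width: 0.661
finger_force: 64.5
t: 14.85
ee_pos: [0.5534, 0.0709, 0.1883]
ee_rot: [[-0.001, 1.0, -0.002], [1.0, 0.001, 0.001], [0.001, -0.002, -1.0]]
wrist_force: [-0.0, 0.6, -2.1]
gripper_width: 0.659
finger_force: 64.5
w2 [0.55371222 0.0713303  0.18970772] ring col [(231, 25, 110), (276, 145, 50), (311, 89, 169)]
hole [(324.1263318112633, 114.02587519025874, 109.5)]
w8 [0.55341954 0.07085661 0.18828884] ring col [(231, 85, 158), (275, 150, 61), (310, 107, 178)]
hole [(324.84027777777777, 112.85069444444443, 96.0)]
```

Ring C sits in the grip within 0.5 mm of how ring A did, so I'll thread it at the same TCP (0.5545,0.141).

```bash
python3 -m jog '-1 0.05 3 0 0 0 0;-1 0.05 3 -0.4 0 0 0;-1 0 0.95 -0.6 0 0 0;-1 0 0 -0.4 0 0 0;-1 0 0 0 0 0 0'
python3 -m jog '-1 0 0 0 0 0 0;-1 0 0 0 0 0 0'
```

```text
t: 15.32
ee_pos: [0.5542, 0.1402, 0.1734]
ee_rot: [[-0.002, 1.0, -0.003], [1.0, 0.002, 0.0], [0.0, -0.003, -1.0]]
wrist_force: [-1.3, 0.8, -2.1]
gripper_width: 0.657
finger_force: 64.4
t: 15.48
ee_pos: [0.5553, 0.1399, 0.175]
ee_rot: [[-0.0, 1.0, -0.0], [1.0, 0.0, 0.001], [0.001, -0.0, -1.0]]
wrist_force: [-0.1, -0.2, -2.1]
gripper_width: 0.66
finger_force: 64.4
```

```bash
python3 -m jog '-1 -0.07 0.08 -0.4 0 0 0;-1 0 0 -0.4 0 0 0;-1 0 0 0 0 0 0;-1 0 0 0 0 0 0'
python3 -m jog '-1 0 0 -0.2 0 0 0;-1 0 0 -0.2 0 0 0;-1 0 0 0 0 0 0'
python3 -m jog '-1 0 0 -0.2 0 0 0;-1 0 0 -0.2 0 0 0;-1 0 0 0 0 0 0'
python3 -m jog '-1 0 0 -0.2 0 0 0;-1 0 0 -0.2 0 0 0;-1 0 0 0 0 0 0;-1 0 0 0 0 0 0'
for i in 1 2; do python3 -m jog '-1 0 0 0 0 0 0'|grep wrist; done
```

```text
t: 15.82
ee_pos: [0.5544, 0.1418, 0.1666]
ee_rot: [[-0.002, 1.0, -0.001], [1.0, 0.002, 0.001], [0.001, -0.001, -1.0]]
wrist_force: [-0.5, -0.6, -1.6]
gripper_width: 0.656
finger_force: 64.4
t: 16.07
ee_pos: [0.5545, 0.1421, 0.1626]
ee_rot: [[-0.002, 1.0, -0.001], [1.0, 0.002, 0.002], [0.002, -0.001, -1.0]]
wrist_force: [0.3, -0.2, -2.2]
gripper_width: 0.656
finger_force: 64.5
t: 16.32
ee_pos: [0.5544, 0.1421, 0.1585]
ee_rot: [[-0.002, 1.0, -0.001], [1.0, 0.002, 0.002], [0.002, -0.001, -1.0]]
wrist_force: [0.1, -0.1, -1.3]
gripper_width: 0.658
finger_force: 64.5
t: 16.65
ee_pos: [0.5546, 0.1422, 0.1548]
ee_rot: [[-0.002, 1.0, -0.0], [1.0, 0.002, 0.002], [0.002, -0.0, -1.0]]
wrist_force: [-0.3, -0.9, -1.4]
gripper_width: 0.654
finger_force: 64.5
wrist_force: [-0.5, -0.9, -2.0]
wrist_force: [0.3, -0.1, -1.5]
```

```bash
python3 -m jog '-1 0 -0.1 0 0 0 0;-1 0 0 0 0 0 0;-1 0 0 0 0 0 0;-1 0 0 0 0 0 0'
for i in 1 2 3; do python3 -m jog '-1 0 0 0 0 0 0'|grep wrist; done
cat >> h.py <<'E'
def hole(c):
    gr=c['frame'][200:300,285:360].min(axis=2);k,_=cv2.findContours((gr<80).astype(np.uint8),0,1)
    return [(round(285+m['m10']/m['m00'],1),round(200+m['m01']/m['m00'],1),m['m00']) for m in map(cv2.moments,k) if m['m00']>60]
E
python3 - <<'E'
from h import *
c=cap('wrist','w9')
for f in('w3','w4','w9'):print(f,load(f)['s']['ee_pos'],hole(load(f)))
E
```

```text
t: 17.15
ee_pos: [0.5548, 0.1412, 0.1551]
ee_rot: [[-0.002, 1.0, 0.0], [1.0, 0.002, 0.002], [0.002, 0.0, -1.0]]
wrist_force: [0.1, 0.6, -2.2]
gripper_width: 0.657
finger_force: 64.5
wrist_force: [-0.1, 0.3, -2.7]
wrist_force: [0.6, -0.6, -1.9]
wrist_force: [-0.2, -0.3, -2.4]
w3 [0.55459695 0.13984832 0.17479197] [(318.4, 272.2, 187.5), (322.4, 245.9, 110.0)]
w4 [0.55476367 0.14104533 0.15938696] [(322.1, 262.0, 139.5)]
w9 [0.55472209 0.14120856 0.15503021] [(322.2, 258.5, 134.0)]
```

The hole mark is at (322.2,258.5), which is where a spindle standing 5 mm up through the ring should be, so it is threaded. Lowering.

```bash
python3 -m jog '-1 0 0 -0.6 0 0 0;-1 0 0 -0.6 0 0 0;-1 0 0 -0.6 0 0 0;-1 0 0 -0.5 0 0 0;-1 0 0 0 0 0 0'
for i in 1 2 3; do python3 -m jog '-1 0 0 0 0 0 0'|grep -E 'wrist|pos'; done
python3 -m jog '-1 0 0 -0.2 0 0 0;-1 0 0 -0.2 0 0 0;-1 0 0 0 0 0 0;-1 0 0 0 0 0 0'
for i in 1 2 3; do python3 -m jog '-1 0 0 0 0 0 0'|grep -E 'wrist|pos'; done
python3 -m jog '-1 0 0 -0.2 0 0 0;-1 0 0 -0.2 0 0 0;-1 0 0 0 0 0 0;-1 0 0 0 0 0 0'
for i in 1 2 3 4; do python3 -m jog '-1 0 0 0 0 0 0'|grep -E 'wrist|pos'; done
```

```text
t: 17.87
ee_pos: [0.5535, 0.1408, 0.1302]
ee_rot: [[-0.002, 1.0, -0.003], [1.0, 0.002, 0.001], [0.001, -0.003, -1.0]]
wrist_force: [-0.6, 0.6, -0.8]
gripper_width: 0.655
finger_force: 64.4
ee_pos: [0.5542, 0.141, 0.1313]
wrist_force: [0.4, 0.3, -1.9]
ee_pos: [0.5547, 0.1412, 0.1319]
wrist_force: [0.5, -0.2, -1.8]
ee_pos: [0.555, 0.1412, 0.1323]
wrist_force: [0.6, 0.1, -1.6]
t: 18.45
ee_pos: [0.5545, 0.1411, 0.1279]
ee_rot: [[-0.002, 1.0, -0.0], [1.0, 0.002, 0.002], [0.002, -0.0, -1.0]]
wrist_force: [-0.2, -0.2, -1.6]
gripper_width: 0.652
finger_force: 64.5
ee_pos: [0.5547, 0.1412, 0.128]
wrist_force: [-0.4, 1.1, -1.8]
ee_pos: [0.5547, 0.1411, 0.1281]
wrist_force: [0.3, -0.4, -2.3]
ee_pos: [0.5547, 0.1412, 0.1281]
wrist_force: [0.3, 0.2, -2.5]
t: 19.03
ee_pos: [0.5548, 0.1411, 0.1239]
ee_rot: [[-0.002, 1.0, 0.0], [1.0, 0.002, 0.002], [0.002, 0.0, -1.0]]
wrist_force: [1.1, 0.1, -1.2]
gripper_width: 0.653
finger_force: 64.6
ee_pos: [0.5547, 0.1411, 0.124]
wrist_force: [0.1, 0.2, -1.3]
ee_pos: [0.5547, 0.1412, 0.1241]
wrist_force: [-0.2, 0.5, -0.9]
ee_pos: [0.5548, 0.1412, 0.1241]
wrist_force: [0.5, 0.1, -0.8]
ee_pos: [0.5547, 0.1411, 0.1241]
wrist_force: [0.1, -0.1, -1.3]
```

```bash
python3 -m jog '-1 0 0 -0.2 0 0 0;-1 0 0 -0.2 0 0 0;-1 0 0 0 0 0 0;-1 0 0 0 0 0 0'
for i in 1 2 3 4; do python3 -m jog '-1 0 0 0 0 0 0'|grep -E 'wrist|pos'; done
```

```text
t: 19.7
ee_pos: [0.5547, 0.1411, 0.1199]
ee_rot: [[-0.002, 1.0, -0.0], [1.0, 0.002, 0.002], [0.002, -0.0, -1.0]]
wrist_force: [0.9, -0.2, 0.3]
gripper_width: 0.656
finger_force: 64.7
ee_pos: [0.5547, 0.1412, 0.12]
wrist_force: [-0.0, 0.7, 0.4]
ee_pos: [0.5547, 0.1411, 0.1201]
wrist_force: [-0.8, 0.5, -0.3]
ee_pos: [0.5547, 0.1412, 0.1201]
wrist_force: [0.1, 0.2, -0.6]
ee_pos: [0.5547, 0.1411, 0.1201]
wrist_force: [-1.7, -0.2, -0.4]
```

Balanced, so I'll release and rise, then let it settle and look at the pointer from the scene camera, clear of the arm.

```bash
python3 -m jog '0.6 0 0 -0.05 0 0 0;0.6 0 0 0 0 0 0;0.6 0 0 0 0 0 0;0.6 0 0 0 0 0 0'
python3 -m jog '1 0 0 0.5 0 0 0;1 0 0 1.5 0 0 0;1 0 0 3 0 0 0;1 0 0 3 0 0 0;1 0 0 3 0 0 0' 
python3 -m jog '1 0 -3.5 0 0 0 0;1 0 -3.5 0 0 0 0;1 0 0 0 0 0 0;1 0 0 0 0 0 0;1 0 0 0 0 0 0'
python3 - <<'E'
from h import *
w=cap('wrist','w10');cap('scene','s10')
cv2.imwrite('pics/s10c.png',np.hstack([cv2.resize(load(f)['frame'][178:243,385:417],None,fx=8,fy=8,interpolation=3) for f in('scene0','s5','s10')]))
# spindle-hole positions and pan estimates in the scene camera
o=load('scene0')
for p in(.003,.012,.02,.026,.028,.032,.036,.038):
    print(p,proj(o,np.array([.5555,.1413,.18-p])).round(1))
for f in('scene0','s5','s10'):
    g=load(f)['frame'][185:215,355:385].min(axis=2);print(f,g[5:22,10:18].tolist() if 0 else '')
    a=load(f)['frame'].min(axis=2)[205:240,352:358].mean(1).astype(int);print(a.tolist())
E
```

```text
t: 20.37
ee_pos: [0.5547, 0.1412, 0.1195]
ee_rot: [[-0.002, 1.0, 0.0], [1.0, 0.002, 0.002], [0.002, 0.0, -1.0]]
wrist_force: [-0.7, 0.4, -0.6]
gripper_width: 0.8
finger_force: 0.0
t: 20.78
ee_pos: [0.5543, 0.141, 0.2309]
ee_rot: [[-0.002, 1.0, -0.001], [1.0, 0.002, 0.002], [0.002, -0.001, -1.0]]
wrist_force: [1.0, 0.1, 0.3]
gripper_width: 0.998
finger_force: 0.0
t: 21.2
ee_pos: [0.5547, 0.0712, 0.2297]
ee_rot: [[-0.002, 1.0, 0.0], [1.0, 0.002, 0.002], [0.002, 0.0, -1.0]]
wrist_force: [0.1, -0.6, 0.0]
gripper_width: 0.999
finger_force: 0.0
0.003 [368.5 193.8]
0.012 [368.2 196.7]
0.02 [368.  199.3]
0.026 [367.8 201.2]
0.028 [367.7 201.8]
0.032 [367.6 203.1]
0.036 [367.5 204.4]
0.038 [367.4 205. ]
scene0 
[254, 254, 254, 254, 254, 254, 254, 254, 254, 254, 254, 254, 254, 254, 254, 255, 250, 215, 158, 106, 92, 92, 92, 92, 93, 94, 95, 95, 95, 96, 95, 95, 97, 114, 143]
s5 
[252, 252, 251, 249, 247, 246, 241, 234, 231, 236, 242, 251, 253, 253, 253, 254, 254, 254, 255, 244, 193, 134, 97, 90, 93, 94, 95, 96, 96, 95, 94, 95, 95, 103, 130]
s10 
[214, 211, 212, 216, 207, 191, 176, 164, 156, 167, 192, 182, 175, 195, 218, 223, 222, 223, 223, 223, 223, 215, 175, 131, 104, 95, 95, 96, 94, 96, 96, 94, 94, 100, 123]
```

View pics/s10c.png

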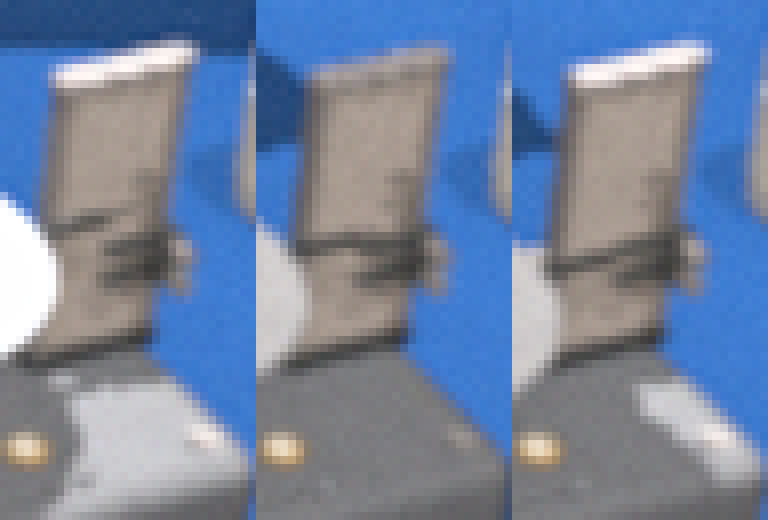

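In the strip (tare, one ring, two rings), the pointer's left end drops from y≈230 to 245 to 268 (8x zoom). It now runs into the upper finger at about (620–680,243), so the picture can't say whether it is past it. My contact heights suggest pan ≈ 0.0245, just short. I'll settle it by touching the spindle top gently with shut fingers (its height is 0.180 − pan).

```bash
python3 -m jog '-1 0 2.5 -0.5 0 0 0;-1 0 2.5 -0.5 0 0 0;-1 0 2 -0.5 0 0 0;-1 0 0 -0.5 0 0 0;-1 0 0 -0.5 0 0 0'
python3 -m jog '-1 0 0 -1 0 0 0;-1 0 0 -1 0 0 0;-1 0 0 -1 0 0 0;-1 0 0 -0.9 0 0 0;-1 0 0 0 0 0 0'
for i in 1 2 3 4 5 6 7 8; do python3 -m jog '-1 0 0 0 0 0 0'|grep -E 'wrist|pos|width'|tr '\n' ' ';echo; done
```

```text
t: 21.72
ee_pos: [0.5544, 0.1428, 0.2039]
ee_rot: [[-0.006, 1.0, -0.0], [1.0, 0.006, 0.001], [0.001, -0.0, -1.0]]
wrist_force: [0.0, 0.2, 0.5]
gripper_width: 0.3
finger_force: 0.0
t: 22.13
ee_pos: [0.5531, 0.1401, 0.1628]
ee_rot: [[-0.001, 1.0, -0.004], [1.0, 0.001, 0.001], [0.001, -0.004, -1.0]]
wrist_force: [-0.6, -0.2, -0.7]
gripper_width: 0.001
finger_force: 0.0
ee_pos: [0.5541, 0.1405, 0.1646] wrist_force: [0.3, -0.0, 0.0] gripper_width: 0.005 
ee_pos: [0.5549, 0.1409, 0.1657] wrist_force: [-0.0, 0.8, -0.1] gripper_width: 0.002 
ee_pos: [0.5552, 0.1411, 0.1661] wrist_force: [-0.0, -0.4, 0.2] gripper_width: -0.004 
ee_pos: [0.5552, 0.1412, 0.1662] wrist_force: [0.7, 0.2, 1.3] gripper_width: 0.001 
ee_pos: [0.5551, 0.1412, 0.166] wrist_force: [1.0, -0.1, -1.1] gripper_width: 0.001 
ee_pos: [0.5549, 0.1412, 0.1659] wrist_force: [-0.1, -0.2, -0.3] gripper_width: -0.005 
ee_pos: [0.5548, 0.1412, 0.1657] wrist_force: [-0.6, -0.0, -0.4] gripper_width: 0.001 
ee_pos: [0.5548, 0.1412, 0.1656] wrist_force: [0.1, 0.9, -0.3] gripper_width: -0.001
```

Now I'll lower to about 0.149, slowly, and average.

```bash
python3 -m jog '-1 0 0 -0.4 0 0 0;-1 0 0 -0.4 0 0 0;-1 0 0 -0.3 0 0 0;-1 0 0 -0.3 0 0 0;-1 0 0 -0.3 0 0 0' >/dev/null
python3 -m jog '-1 0 0 0 0 0 0;-1 0 0 0 0 0 0;-1 0 0 0 0 0 0;-1 0 0 0 0 0 0;-1 0 0 0 0 0 0'|grep pos
for i in 1 2 3 4 5 6 7 8 9 10 11 12; do python3 -m jog '-1 0 0 0 0 0 0'|grep -E 'wrist|pos'|tr '\n' ' ';echo; done | tee f1
awk '{gsub("]","");s+=$NF}END{print s/NR}' f1
```

```text
ee_pos: [0.5545, 0.1411, 0.1486]
ee_pos: [0.5545, 0.1411, 0.1486] wrist_force: [-1.3, -0.4, 2.6] 
ee_pos: [0.5545, 0.1411, 0.1486] wrist_force: [-1.2, -1.1, 2.6] 
ee_pos: [0.5545, 0.1411, 0.1485] wrist_force: [-1.0, -0.5, 1.3] 
ee_pos: [0.5545, 0.1411, 0.1485] wrist_force: [-1.0, -0.4, 2.4] 
ee_pos: [0.5545, 0.1411, 0.1485] wrist_force: [-2.1, 0.2, 2.0] 
ee_pos: [0.5545, 0.1411, 0.1485] wrist_force: [-1.0, 0.9, 1.6] 
ee_pos: [0.5546, 0.1411, 0.1485] wrist_force: [-0.9, 1.1, 2.7] 
ee_pos: [0.5547, 0.1412, 0.1485] wrist_force: [-1.1, 0.2, 1.9] 
ee_pos: [0.5547, 0.1412, 0.1485] wrist_force: [-1.1, -0.8, 2.3] 
ee_pos: [0.5547, 0.1411, 0.1485] wrist_force: [-1.1, -0.5, 2.0] 
ee_pos: [0.5547, 0.1411, 0.1485] wrist_force: [-1.8, -0.9, 2.6] 
ee_pos: [0.5547, 0.1411, 0.1485] wrist_force: [-1.8, -0.6, 1.8] 
2.15
```

2.15 N at 0.1485 puts the free spindle top at about 0.157, so pan ≈ 0.023–0.025, short of 0.026. A third ring is needed and should bring it to about 0.032. Going for ring D.

```bash
python3 -m jog '-1 0 0 1.5 0 0 0;-1 0 0 3 0 0 0;1 0 0 2 0 0 0;1 0.22 -3.68 -1.2 0 0 0;1 0.22 -3.68 -1.2 0 0 0' >/dev/null
python3 -m jog '1 0.22 -3.68 -1.2 0 0 0;1 0.22 -3.68 -1.2 0 0 0;1 0.22 -3.68 -1.2 0 0 0;1 0.22 -3.68 -1.2 0 0 0;1 0.22 -3.68 -1.2 0 0 0' >/dev/null
python3 -m jog '1 0.22 -3.68 -1.2 0 0 0;1 0.22 -3.68 -1.2 0 0 0;1 0.22 -3.68 -1.2 0 0 0;1 0.22 -3.68 -1.2 0 0 0;1 0.22 -3.68 -1.2 0 0 0'
python3 -m jog '1 0.22 -3.68 -1.2 0 0 0;1 0 0 0 0 0 0;1 0 0 0 0 0 0;1 0 0 0 0 0 0'
cat >> h.py <<'E'
def ringy(f):
    c=load(f);h=cv2.cvtColor(c['frame'],cv2.COLOR_BGR2HSV)[:,:,1].astype(int);e=c['s']['ee_pos']
    m=cv2.inRange(cv2.cvtColor(c['frame'],cv2.COLOR_BGR2HSV),(0,0,95),(179,70,255));m[320:]=0
    cs,_=cv2.findContours(m,0,1)
    for k in cs:
        if cv2.contourArea(k)>1500:
            p,ax,_=cv2.fitEllipse(cv2.convexHull(k))
            if abs(p[0]-322)>50 or p[1]<150: continue
            u=int(round(p[0]));col=h[180:330,u-1:u+2].mean(1)
            v=[180+i for i in range(1,150) if col[i-1]<110<=col[i]]
            print(f,e,p,ax,'x',at(c,*p,.012)[0],v,'y',[at(c,u,q-.5,.012)[1]+.03 for q in v])
E
python3 - <<'E'
from h import *
cap('wrist','w11')
for f in('w1','w6','w7','w11'):ringy(f)
E
```

```text
t: 25.88
ee_pos: [0.5813, -0.3025, 0.0687]
ee_rot: [[-0.002, 1.0, 0.001], [1.0, 0.002, 0.001], [0.001, 0.001, -1.0]]
wrist_force: [1.2, 0.1, 0.1]
gripper_width: 0.997
finger_force: 0.0
t: 26.22
ee_pos: [0.5831, -0.337, 0.0571]
ee_rot: [[-0.002, 1.0, -0.0], [1.0, 0.002, 0.003], [0.003, -0.0, -1.0]]
wrist_force: [0.6, 0.8, 0.5]
gripper_width: 1.005
finger_force: 0.0
w1 [ 0.43071243 -0.09315761  0.01593033] (325.76678466796875, 247.44931030273438) (103.19152069091797, 107.83306121826172) x 0.43349690769566673 [227, 299] y [np.float64(-0.050926096915737906), np.float64(-0.095571555574441)]
w6 [ 0.45578608 -0.34774139  0.04798798] (322.77740478515625, 221.92616271972656) (86.7696533203125, 91.42523956298828) x 0.4569038561802843 [203, 266] y [np.float64(-0.3020911836371192), np.float64(-0.34683308096463794)]
w7 [ 0.45714253 -0.34211674  0.01735614] (320.353515625, 252.26568603515625) (97.6119613647461, 106.4607925415039) x 0.45697206136681773 [231, 302] y [np.float64(-0.30280567729707775), np.float64(-0.3475385757728907)]
w11 [ 0.58310043 -0.33700235  0.05705099] (321.3698425292969, 216.7914581298828) (84.45166015625, 87.33769989013672) x 0.5832908693714391 [199, 260] y [np.float64(-0.29141858011446653), np.float64(-0.33647460191082557)]
```

```bash
python3 -m jog '1 0 0 -1.5 0 0 0;1 0 0 -1.5 0 0 0;1 0 0 -1.05 0 0 0;1 0 0 0 0 0 0;1 0 0 0 0 0 0'
python3 -m jog '1 0 0 0 0 0 0;1 0 0 0 0 0 0'|grep rot
python3 - <<'E'
from h import *
cap('wrist','w12');ringy('w12')
E
```

```text
t: 26.68
ee_pos: [0.5831, -0.3359, 0.0169]
ee_rot: [[-0.004, 1.0, -0.001], [1.0, 0.004, 0.002], [0.002, -0.001, -1.0]]
wrist_force: [0.1, -0.9, -0.3]
gripper_width: 0.996
finger_force: 0.0
ee_rot: [[-0.003, 1.0, 0.002], [1.0, 0.003, 0.001], [0.001, 0.002, -1.0]]
w12 [ 0.58418089 -0.33734186  0.01819164] (318.95697021484375, 239.76292419433594) (102.70880126953125, 106.67521667480469) x 0.5832447212749254 [219, 291] y [np.float64(-0.29141901424880423), np.float64(-0.33598493556185705)]
```

```bash
python3 -m jog '1 -0.05 0.03 -0.8 0 0 0;1 0 0 -0.9 0 0 0;1 0 0 0 0 0 0;1 0 0 0 0 0 0;1 0 0 0 0 0 0'
```

```text
t: 27.32
ee_pos: [0.5824, -0.3369, -0.0005]
ee_rot: [[-0.002, 1.0, -0.001], [1.0, 0.002, 0.002], [0.002, -0.001, -1.0]]
wrist_force: [0.6, -0.4, -0.1]
gripper_width: 1.0
finger_force: 0.0
```

```bash
python3 -m jog '-1 0 0 0.1 0 0 0;-1 0 0 0 0 0 0;-1 0 0 0 0 0 0;-1 0 0 0 0 0 0;-1 0 0 0 0 0 0'
python3 -m jog '-1 0 0 0.5 0 0 0;-1 0 0 2 0 0 0;-1 0 0 3 0 0 0;-1 -0.24 3.4 1.13 0 0 0;-1 -0.24 3.4 1.13 0 0 0' >/dev/null
python3 -m jog '-1 -0.24 3.4 1.13 0 0 0;-1 -0.24 3.4 1.13 0 0 0;-1 -0.24 3.4 1.13 0 0 0;-1 -0.24 3.4 1.13 0 0 0;-1 -0.24 3.4 1.13 0 0 0' >/dev/null
python3 -m jog '-1 -0.24 3.4 1.13 0 0 0;-1 -0.24 3.4 1.13 0 0 0;-1 -0.24 3.4 1.13 0 0 0;-1 -0.24 3.4 1.13 0 0 0;-1 -0.24 3.4 1.13 0 0 0'
python3 -m jog '-1 0 0 0 0 0 0;-1 0 0 0 0 0 0;-1 0 0 0 0 0 0;-1 0 0 0 0 0 0'
python3 - <<'E'
from h import *
cap('wrist','w13')
for f in('w2','w8','w13'):
    c=load(f);h=cv2.cvtColor(c['frame'],cv2.COLOR_BGR2HSV)[:,:,1].astype(int)
    col=h[195:330,322:325].mean(1);print(f,c['s']['ee_pos'],'ring col',[(195+i,int(col[i-1]),int(col[i]))for i in range(1,135) if (col[i-1]<110)!=(col[i]<110)])
E
```

```text
t: 27.73
ee_pos: [0.583, -0.3373, 0.0024]
ee_rot: [[-0.002, 1.0, 0.001], [1.0, 0.002, 0.001], [0.001, 0.001, -1.0]]
wrist_force: [-1.8, 1.0, 6.0]
gripper_width: 0.662
finger_force: 62.3
t: 28.98
ee_pos: [0.5533, 0.0726, 0.1922]
ee_rot: [[-0.002, 1.0, -0.0], [1.0, 0.002, 0.002], [0.002, -0.0, -1.0]]
wrist_force: [0.6, 0.2, -2.2]
gripper_width: 0.659
finger_force: 64.3
t: 29.32
ee_pos: [0.5535, 0.07, 0.191]
ee_rot: [[-0.001, 1.0, -0.001], [1.0, 0.001, 0.001], [0.001, -0.001, -1.0]]
wrist_force: [-0.3, -0.6, -2.8]
gripper_width: 0.657
finger_force: 64.3
w2 [0.55371222 0.0713303  0.18970772] ring col [(231, 25, 110), (276, 145, 50), (311, 89, 169)]
w8 [0.55341954 0.07085661 0.18828884] ring col [(231, 85, 158), (275, 150, 61), (310, 107, 178)]
w13 [0.55349399 0.07001238 0.1909846 ] ring col [(197, 158, 86), (231, 92, 164), (274, 166, 95), (309, 86, 166)]
```

```bash
python3 -m jog '-1 0.05 3 0 0 0 0;-1 0.03 3 -0.4 0 0 0;-1 0 0.95 -0.6 0 0 0;-1 0 0 -0.5 0 0 0;-1 0 0 0 0 0 0' >/dev/null
python3 -m jog '-1 0 0 -0.3 0 0 0;-1 0 0 -0.3 0 0 0;-1 0 0 0 0 0 0;-1 0 0 0 0 0 0;-1 0 0 0 0 0 0'
python3 -m jog '-1 0 0 0 0 0 0;-1 0 0 0 0 0 0'
```

```text
t: 30.2
ee_pos: [0.5549, 0.14, 0.1708]
ee_rot: [[-0.001, 1.0, 0.0], [1.0, 0.001, 0.002], [0.002, 0.0, -1.0]]
wrist_force: [-0.9, -0.1, -2.3]
gripper_width: 0.659
finger_force: 64.3
t: 30.37
ee_pos: [0.5549, 0.1404, 0.1709]
ee_rot: [[-0.002, 1.0, 0.0], [1.0, 0.002, 0.002], [0.002, 0.0, -1.0]]
wrist_force: [0.0, 0.1, -1.5]
gripper_width: 0.659
finger_force: 64.3
```

```bash
python3 -m jog '-1 0 0.04 -0.4 0 0 0;-1 0 0 -0.4 0 0 0;-1 0 0 -0.4 0 0 0;-1 0 0 0 0 0 0;-1 0 0 0 0 0 0'
python3 -m jog '-1 0 0 -0.2 0 0 0;-1 0 0 -0.2 0 0 0;-1 0 0 0 0 0 0;-1 0 0 0 0 0 0'
python3 -m jog '-1 0 0 -0.2 0 0 0;-1 0 0 -0.2 0 0 0;-1 0 0 0 0 0 0;-1 0 0 0 0 0 0'
python3 -m jog '-1 0 0 -0.2 0 0 0;-1 0 0 -0.2 0 0 0;-1 0 0 0 0 0 0;-1 0 0 0 0 0 0'
for i in 1 2 3 4; do python3 -m jog '-1 0 0 0 0 0 0'|grep -E 'wrist'; done
python3 - <<'E'
from h import *
c=cap('wrist','w14')
for f in('w3','w4','w9','w14'):print(f,load(f)['s']['ee_pos'],hole(load(f)))
E
```

```text
t: 30.78
ee_pos: [0.5543, 0.1409, 0.158]
ee_rot: [[-0.002, 1.0, -0.001], [1.0, 0.002, 0.001], [0.001, -0.001, -1.0]]
wrist_force: [0.4, 0.2, -2.0]
gripper_width: 0.655
finger_force: 64.3
t: 31.12
ee_pos: [0.5547, 0.1409, 0.1545]
ee_rot: [[-0.002, 1.0, -0.0], [1.0, 0.002, 0.002], [0.002, -0.0, -1.0]]
wrist_force: [-0.4, 0.0, -1.1]
gripper_width: 0.655
finger_force: 64.3
t: 31.45
ee_pos: [0.5546, 0.1409, 0.1504]
ee_rot: [[-0.002, 1.0, -0.0], [1.0, 0.002, 0.002], [0.002, -0.0, -1.0]]
wrist_force: [-0.3, 0.5, -2.7]
gripper_width: 0.657
finger_force: 64.3
t: 31.78
ee_pos: [0.5546, 0.1409, 0.1464]
ee_rot: [[-0.002, 1.0, -0.0], [1.0, 0.002, 0.002], [0.002, -0.0, -1.0]]
wrist_force: [0.2, -0.5, -2.2]
gripper_width: 0.658
finger_force: 64.3
wrist_force: [0.4, -0.3, -2.7]
wrist_force: [0.9, 0.2, -1.8]
wrist_force: [0.3, 0.7, -1.2]
wrist_force: [0.5, -0.3, -1.6]
w3 [0.55459695 0.13984832 0.17479197] [(318.4, 272.2, 187.5), (322.4, 245.9, 110.0)]
w4 [0.55476367 0.14104533 0.15938696] [(322.1, 262.0, 139.5)]
w9 [0.55472209 0.14120856 0.15503021] [(322.2, 258.5, 134.0)]
w14 [0.55486481 0.14096679 0.14670028] [(321.8, 258.9, 133.5)]
```

Threaded (mark at (321.8,258.9)). Lowering onto the stack.

```bash
python3 -m jog '-1 0 0 -0.5 0 0 0;-1 0 0 -0.5 0 0 0;-1 0 0 -0.3 0 0 0;-1 0 0 0 0 0 0;-1 0 0 0 0 0 0'
for i in 1 2 3; do python3 -m jog '-1 0 0 0 0 0 0'|grep -E 'wrist'; done
python3 -m jog '-1 0 0 -0.2 0 0 0;-1 0 0 -0.2 0 0 0;-1 0 0 0 0 0 0;-1 0 0 0 0 0 0'
for i in 1 2 3; do python3 -m jog '-1 0 0 0 0 0 0'|grep -E 'wrist'; done
python3 -m jog '-1 0 0 -0.2 0 0 0;-1 0 0 -0.1 0 0 0;-1 0 0 0 0 0 0;-1 0 0 0 0 0 0'
for i in 1 2 3 4; do python3 -m jog '-1 0 0 0 0 0 0'|grep -E 'wrist|pos'; done
```

```text
t: 32.58
ee_pos: [0.5544, 0.1408, 0.1331]
ee_rot: [[-0.002, 1.0, -0.001], [1.0, 0.002, 0.001], [0.001, -0.001, -1.0]]
wrist_force: [-0.2, -0.2, -1.5]
gripper_width: 0.653
finger_force: 64.3
wrist_force: [0.4, 0.1, -1.5]
wrist_force: [-1.2, -0.0, -2.2]
wrist_force: [-0.1, -0.2, -2.1]
t: 33.17
ee_pos: [0.5548, 0.1409, 0.1295]
ee_rot: [[-0.002, 1.0, 0.0], [1.0, 0.002, 0.002], [0.002, 0.0, -1.0]]
wrist_force: [-0.1, 0.3, -2.7]
gripper_width: 0.658
finger_force: 64.4
wrist_force: [0.1, 0.7, -1.8]
wrist_force: [-0.7, 0.5, -1.3]
wrist_force: [0.5, 0.0, -1.4]
t: 33.75
ee_pos: [0.5549, 0.141, 0.1266]
ee_rot: [[-0.002, 1.0, 0.0], [1.0, 0.002, 0.002], [0.002, 0.0, -1.0]]
wrist_force: [0.4, 1.1, -0.7]
gripper_width: 0.658
finger_force: 64.5
ee_pos: [0.5548, 0.141, 0.1266]
wrist_force: [-0.5, 0.4, -0.1]
ee_pos: [0.5549, 0.141, 0.1267]
wrist_force: [0.4, 0.0, -0.2]
ee_pos: [0.5548, 0.1409, 0.1267]
wrist_force: [0.2, 0.1, -0.0]
ee_pos: [0.5549, 0.141, 0.1267]
wrist_force: [-0.1, -0.8, -0.3]
```

```bash
python3 -m jog '-1 0 0 -0.15 0 0 0;-1 0 0 0 0 0 0;-1 0 0 0 0 0 0;-1 0 0 0 0 0 0;-1 0 0 0 0 0 0'
for i in 1 2 3 4; do python3 -m jog '-1 0 0 0 0 0 0'|grep -E 'wrist|pos'; done
```

```text
t: 34.5
ee_pos: [0.5548, 0.141, 0.1251]
ee_rot: [[-0.002, 1.0, 0.0], [1.0, 0.002, 0.002], [0.002, 0.0, -1.0]]
wrist_force: [-0.4, -0.3, -1.1]
gripper_width: 0.658
finger_force: 64.5
ee_pos: [0.5548, 0.1409, 0.1251]
wrist_force: [-0.3, 0.6, 0.7]
ee_pos: [0.5548, 0.1409, 0.1251]
wrist_force: [0.6, 0.0, -0.7]
ee_pos: [0.5548, 0.141, 0.1251]
wrist_force: [0.5, -1.0, -0.6]
ee_pos: [0.5548, 0.1409, 0.1251]
wrist_force: [0.6, 0.2, 0.2]
```

Pan by contact height is about 0.032, mid-band. Releasing and withdrawing.

```bash
python3 -m jog '0.6 0 0 0 0 0 0;0.6 0 0 0 0 0 0;0.6 0 0 0 0 0 0;0.6 0 0 0 0 0 0'
python3 -m jog '1 0 0 0.5 0 0 0;1 0 0 1.5 0 0 0;1 0 0 3 0 0 0;1 0 0 3 0 0 0;1 0 0 3 0 0 0' 
python3 -m jog '1 0 -3.5 0 0 0 0;1 0 -3.5 0 0 0 0;1 0 0 0 0 0 0;1 0 0 0 0 0 0;1 0 0 0 0 0 0'
python3 -m jog '1 0 0 0 0 0 0;1 0 0 0 0 0 0;1 0 0 0 0 0 0;1 0 0 0 0 0 0;1 0 0 0 0 0 0' >/dev/null
python3 - <<'E'
from h import *
w=cap('wrist','w15');cap('scene','s15')
for f in('scene0','s5','s10','s15'):
    c=load(f)['frame'].min(axis=2)
    a=c[215:240,352:358].mean(1);i=np.where(a<150)[0][0];print(f,'rim',215+i-1+(a[i-1]-150)/(a[i-1]-a[i]),'pointer col',c[200:220,393:397].mean(1).astype(int).tolist())
# rings flat & concentric: mark and pan hull in wrist views of same pose
for f in('w10','w15'):
    c=load(f);gr=c['frame'][60:200,285:365].min(axis=2);k,_=cv2.findContours((gr<80).astype(np.uint8),0,1)
    print(f,c['s']['ee_pos'],[(285+m['m10']/m['m00'],60+m['m01']/m['m00']) for m in map(cv2.moments,k) if m['m00']>30])
E
```

```text
t: 35.17
ee_pos: [0.5548, 0.1409, 0.1251]
ee_rot: [[-0.002, 1.0, 0.0], [1.0, 0.002, 0.002], [0.002, 0.0, -1.0]]
wrist_force: [0.3, -0.0, 1.0]
gripper_width: 0.798
finger_force: 0.0
t: 35.58
ee_pos: [0.5543, 0.1408, 0.2365]
ee_rot: [[-0.002, 1.0, -0.001], [1.0, 0.002, 0.002], [0.002, -0.001, -1.0]]
wrist_force: [0.6, 0.6, -0.4]
gripper_width: 1.005
finger_force: 0.0
t: 36.0
ee_pos: [0.5548, 0.071, 0.2353]
ee_rot: [[-0.001, 1.0, 0.0], [1.0, 0.001, 0.002], [0.002, 0.0, -1.0]]
wrist_force: [0.4, 0.1, -1.0]
gripper_width: 0.999
finger_force: 0.0
scene0 rim 223.15755627009645 pointer col [141, 140, 144, 143, 130, 104, 94, 122, 136, 133, 128, 130, 131, 137, 138, 135, 138, 139, 143, 142]
s5 rim 225.731843575419 pointer col [144, 142, 144, 143, 144, 146, 139, 110, 85, 110, 135, 135, 129, 133, 134, 136, 138, 140, 146, 142]
s10 rim 227.5811320754717 pointer col [142, 143, 143, 143, 144, 144, 145, 147, 143, 118, 85, 97, 126, 131, 131, 133, 133, 140, 145, 142]
s15 rim 215.15277777777777 pointer col [142, 143, 143, 144, 145, 145, 145, 146, 145, 143, 143, 130, 96, 88, 116, 130, 134, 134, 139, 141]
w10 [0.55466599 0.07119719 0.22971244] [(327.5005026569008, 191.52506103690936)]
w15 [0.55470743 0.07147133 0.23496352] [(327.27739401327375, 191.09413517540293)]
```

The pointer dropped in even steps (205.8 → 207.9 → 210.3 → 212.7). Carried to the fingers' column it is at about 210.5–211, between them (208.4 and 211.7). Handing in.

```bash
python3 -c "
from rig import manip
print(manip.job_done())"
```

```text
the job is handed in; nothing more can be done
None
```

I threaded three rings onto the spindle, released them lying flat, and handed the job in; the pan measures about 0.032 m, between the two limit fingers, with the fourth ring and everything else left in place.

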